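# Hold the mains inlet against its gasket for the screws

### The job

Lift the loose cover off the power supply housing by its handle and lay it flat on a clear part of the desk, then take the mains inlet filter, lower it into the housing and put its plug nose out through the window in the rear panel from inside, underside down and square to the panel. Press its flange steadily against the rubber gasket with about 9 N, so that the gasket is squeezed about half-way and never flat, and finish while still holding and pressing it there, as a third hand for the colleague who will put in the two screws from outside. Leave everything else on the desk where it is.

Things in the scene. Friction and masses are not known exactly. Their poses are not given: they have to be found in the camera images.
- housing: open grey sheet-metal housing, fixed, 200 (x) by 130 (y) mm, rim 70 mm above the desk, 3 mm walls, inner floor at z = 9 mm. Origin on the desk under its middle; +x points to its aluminium rear panel (robot's left). Inside: ring transformer and two capacitors at x = -95 to -22 mm, up to z = 49; low terminal strip (top z = 21) at y below -50 mm, x = -16 to 18; otherwise empty, 124 mm wide
- cover: loose grey cover on the housing, 204x134 mm, 0.3 kg. Origin at the underside of a 4 mm locating rim that sits inside the walls with 2.5 mm of play; plate z = 4 to 7 mm. Flat on the desk its origin is at height 0. The desk to the front left of the housing is clear for it
- cover_grip (a point): middle of the bar of the cover's black bow handle, 33 mm above the cover's origin; the bar is 100 mm long along the cover's x, 12 mm wide along y and 10 mm high, 21 mm above the plate, on legs at x = +-45 mm
- inlet: mains inlet filter on the desk, right of the housing (may have swapped places with the bit case): steel can x = -45 to 0, 44 (y) by 36 (z) mm; black flange x = 0 to 3 mm, 64 (y) by 38 (z) mm; black plug nose 28 (y) by 20 (z) mm to x = 11.5 mm, its tip 23 by 15 mm to x = 15 mm. Terminal tabs behind to x = -53 mm. 0.2 kg. Origin on its underside, where can and flange meet; +x = nose, z up
- inlet_face (a point): middle of the flange's front face (root of the nose), 3 mm ahead of the inlet's origin and 19 mm above its underside; axes as the inlet
- window (a point): middle of the rectangular opening in the rear panel, at the panel's inner face, 36 mm above the desk; axes as the housing, +x outward through the panel. Opening 33 (y) by 25 (z) mm, 2.5 mm of play round the nose; panel 4 mm thick, inner face at the housing's x = 96 mm
- gasket: black sponge rubber frame round the opening on the panel's inner face: outside 48 (y) by 36 (z) mm, inside 35 by 27, 6 mm thick. Origin mid panel side. Yields 1 mm per 4 N, flat after 4 mm (16 N): the flange meets it with inlet_face at x = -6 mm in window's axes and presses about 9 N at x = -3.8 mm
- bit_box: bystander: closed beige snap case of driver bits, 57x86x28 mm (x, y, z), origin under its middle; lies somewhere right of the housing
- tape_roll: bystander: small roll of black tape lying flat, 53 mm across, 19 mm high, origin under its middle
- caliper: bystander: digital caliper lying flat, 72x200x17 mm (x, y, z), on the front edge of the desk
- driver: bystander: small screwdriver, 18x143x18 mm (x, y, z), lying at the front left
- cutter: bystander: flush cutter, 59x134x12 mm (x, y, z), lying at the left
- multimeter: bystander: hand multimeter in a holster, 226x120x78 mm (x, y, z), origin under its middle, left of the housing
Mind the look-alikes: they are no part of the job. What is shaped like the inlet but green is not meant.

How it is judged:
On the way, in this order (a step that is already met when the one before it is completed fails the run):
1. the cover lies flat on the desk beside the housing, let go (height (world z) of cover below 0.006 m and angle between cover's own z axis and vertical below 0.06 rad and horizontal distance between cover and housing above 0.14 m and linear speed of cover below 0.02 m/s and contact force between each of the arm, the fingers and cover below 0.1 N), for 0.2 s.
2. the inlet's nose is through the window and its flange presses the gasket with 4 to 14 N for a second and a half, held by the gripper (contact force between inlet and gasket between 4 and 14 N and x of inlet_face in the frame of window between -0.0065 and -0.0015 m and y of inlet_face in the frame of window between -0.004 and 0.004 m and z of inlet_face in the frame of window between -0.004 and 0.004 m and angle between the x axis of inlet_face and the x axis of window, either way round below 0.08 rad and angle between inlet's own z axis and vertical below 0.08 rad and contact force between the fingers and inlet above 3 N), for 1.5 s.
At the end, for the whole second after the job is handed in: Cover flat on the desk, let go, 140 mm or more from the housing's middle. Inlet held by the gripper, nose through the window: flange face 1.5 to 6.5 mm short of the panel and within 4 mm of the window's middle, square and upright within 0.08 rad, pressing the gasket with 4 to 14 N (all of step 1 and all of step 2); the arm keeps its last pose, push and grip.
It fails at once if the gasket is crushed flat (inlet pressed on it with more than 25 N) (contact force between inlet and gasket above 25 N).
It fails at once if a bystander is moved by more than 30 mm (distance of any of bit_box, tape_roll, caliper, driver, cutter, multimeter from where it was at the start of the episode above 0.03 m).
It fails at once if the cover is tipped by more than 45 degrees (angle between cover's own z axis and vertical above 0.785 rad).
It also fails if it takes over 72 s, if anything falls off the work surface, if the arm or the gripper's body presses on something with over 40 N, if the wrist force passes 120 N, or if a joint passes its speed limit or range.

### The arm

A 7-joint arm with a two-finger parallel gripper is mounted at the origin on a cart in front of the work surface, level with it; the furniture and walls round the work are solid. World frame = base frame: x ahead of the robot, y to its left, z up, the work surface at z = 0. Lengths are in m, angles in rad, forces in N, time in s.
With the tool pointing down it reaches from about 0.4 to 0.85 m from the base axis. Payload 6.9 kg.
Tool frame: the origin (TCP) lies midway between the tips of the shut fingers; the grasp point (between the pads) lies 19 mm behind it (arm.grasp_offset is the distance from the TCP to the grasp point, in m); z points along the fingers, y is the line along which they close (so a half turn about z gives the same grasp; the last joint's range is limited). The gripper opens to 85 mm and grips with 20 to 120 N. Pads are 22 mm wide; open, the fingers measure 114 mm over their backs; the gripper's body (76 mm by 85 mm) begins 54 mm behind the grasp point. The pads swing forward as they close: fully open they stand 13 mm farther back than shut.
Start: joints at [1.373, 0.507, -0.238, 1.5, 0.126, 1.149, -0.155], TCP at [0.186, -0.597, 0.231] pointing down, gripper open.
Joint ranges: [-3.08, 3.08], [-0.24, 2.05], [-1.43, 1.35], [0, 2.5], [-1.52, 4.66], [0.17, 1.96], [-2.89, 2.89]. Speed limits (rad/s): [2.39, 2.39, 3.14, 3.14, 3.14, 3.14, 3.14].

### API

Orientations are given as [roll, pitch, yaw] about the fixed x, y, z axes, in that order (R = Rz(yaw) Ry(pitch) Rx(roll)).
In Python, from station import sensors, cams, finish_job, arm gives the robot as it stands.
- The arm moves only by the shell command python3 -m inch 'ROWS' [FORCE]. ROWS is a JSON object whose one key "series" holds one flat list of numbers, 5 for each row, row after row: the shift along the tool's x, y, z in mm, then the turn about the tool's z in rad, then the opening, from 0 (shut) to 1 (fully open). A call has 1 to 10 rows; each row is the pose to reach, as a shift and turn from the pose commanded when the call began, along the tool's axes at that moment; what a row does not reach only later rows make up. A row lasts 1/12 s, in which the tool goes at most 41.7 mm and 7.16 degrees, less where a joint would pass 70% of its speed; a pose out of reach is approached as far as the arm can. A call with a gripper value outside its range is refused whole. The fingers move at their own pace and stop on an object; FORCE is the grip in N (left out, the last holds). Time passes only in rows, so rows that repeat a pose let the fingers close. It gives the time, the measured TCP pose, the force, the opening and the grip force at its end, in the units of the state.
- sensors.read_state(): the state, without advancing time (a new reading comes with each control period).
- cams.get_image(name): name is "scene" or "top" or "wrist"; returns a dict with "color" (384x512x3 uint8, blue, green, red), "depth" (384x512 float32, m along the optical axis (not along the pixel's ray), 0 where there is no reading), "K" (3x3 intrinsics, pixels), "dist" ([k1, k2, p1, p2, k3] as OpenCV has them; the pictures are not rectified), "rvec" (rotation vector, rad) and "tvec" (3), from world to camera coordinates, as OpenCV has them; the wrist camera has in their place "T_tool_cam" (4x4, takes a point from camera to tool coordinates, whose origin is the TCP and whose axes are the flange's). Camera axes: x right, y down, z forward; pixel columns grow to the right and rows downward; lengths in m; the calibration is good to about 2 mm. A picture is of the moment at which its call begins: read the wrist's pose just before it.
- finish_job(): hands the job in; it is judged then, once.
The state is a dict: "time_s": time; "q": joint angles; "qvel": joint speeds; "effort": joint torques, N m; "position": TCP position; "orientation": TCP orientation; "force": force on the tool from outside, world axes, zero at the start; "moment": the same for the moment, N m; "width": finger opening in m; "grip_force": force on a finger pad.
Only numpy, scipy, OpenCV 4.12 (cv2) and the standard library are available. Lean on these libraries where they do the work, as an engineer would, in place of code of your own. Each camera call takes 0.05 s, during which the arm holds its last target. There are 200 camera calls.

## Working session

There is one attempt and no reset: what is moved stays moved. The work goes in short steps, Python scripts to look and compute and a shell command to move; the robot and the scene stay as the last step left them, time stands still between calls to the robot, and variables do not carry over. Pictures are saved under pics/ and viewed, at most 12 in all, crops included, and the job is handed in when it is done.

```bash
ls; mkdir -p pics; python3 - <<'E'
from station import sensors,cams,arm
import cv2,numpy as np
s=sensors.read_state();print(s);print(arm.grasp_offset)
for n in("top","scene"):
    d=cams.get_image(n);cv2.imwrite(f"pics/{n}0.png",d["color"]);np.savez(f"pics/{n}0.npz",**d)
    print(n,d["K"],d["dist"],d["rvec"],d["tvec"])
E
```

```text
pics
{'time_s': 0.0, 'q': array([ 1.37351726,  0.50834273, -0.23754779,  1.50113963,  0.12567934,
        1.14888067, -0.15478944]), 'qvel': array([ 0.00068972,  0.00110532, -0.00098536,  0.00012229, -0.00014424,
        0.00069764,  0.00138569]), 'effort': array([-9.03794671e-06, -6.20595503e+01, -2.18679786e+00, -2.49649841e+01,
        1.25535903e-02,  1.19474722e-02,  2.72909290e-05]), 'position': array([ 0.18615418, -0.59610861,  0.23042507]), 'orientation': array([-3.13981024e+00,  1.14618620e-06,  3.02819332e-01]), 'force': array([-0.03459268,  0.20472273,  0.22257166]), 'moment': array([0.07672138, 0.02552108, 0.00911881]), 'grip_force': 0.0, 'width': 0.08557200710387279}
0.0187
top [[347.40894055   0.         253.249737  ]
 [  0.         347.40894055 192.09046171]
 [  0.           0.           1.        ]] [-0.01410515  0.          0.          0.          0.        ] [ 2.12440014 -2.13840209  0.16630299] [0.13722816 0.51476188 1.1095237 ]
scene [[444.02035288   0.         256.10187079]
 [  0.         444.02035288 201.03720651]
 [  0.           0.           1.        ]] [-0.01190333  0.          0.          0.          0.        ] [ 0.71868446 -2.30545513  1.42844103] [0.47579336 0.12383842 1.57752999]
```

View pics/top0.png

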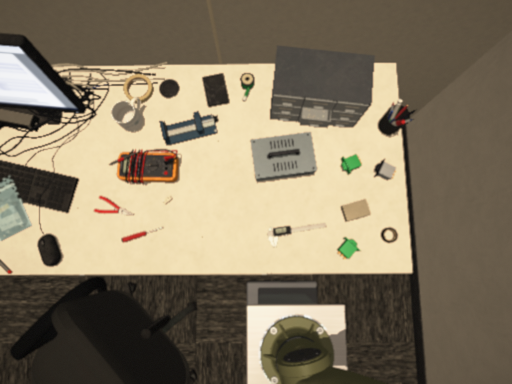

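View pics/scene0.png

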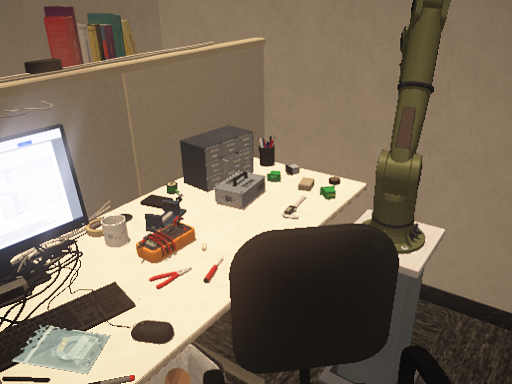

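The top view shows the housing with its cover at about (283,157) and the handle at (283,154). The silver and black inlet is at (385,170), with green look-alikes at (350,163) and (347,247). The bit case is at (355,210), the tape at (389,234) and the caliper at (297,230). The desk to the front left of the housing, around (215,210), is clear.

```bash
cat > h.py <<'E'
import cv2,numpy as np
from scipy.spatial.transform import Rotation as Ro
def cloud(d,Tw=None):
    h,w=d["depth"].shape;u,v=np.meshgrid(np.arange(w),np.arange(h))
    p=cv2.undistortPoints(np.stack([u,v],-1).reshape(-1,1,2).astype(np.float64),d["K"],d["dist"]).reshape(h,w,2)
    z=d["depth"].astype(float);c=np.stack([p[...,0]*z,p[...,1]*z,z],-1)
    if Tw is None:
        R=cv2.Rodrigues(d["rvec"])[0];P=(c-d["tvec"].ravel())@R
    else: P=c@Tw[:3,:3].T+Tw[:3,3]
    P[z==0]=np.nan;return P
def tool(s):
    T=np.eye(4);T[:3,:3]=Ro.from_euler("xyz",s["orientation"]).as_matrix();T[:3,3]=s["position"];return T
def rect(m,P):
    q=P[m][:,:2];r=cv2.minAreaRect((q*1000).astype(np.float32));return r,np.nanmedian(P[m][:,2]),len(q)
E
python3 - <<'E'
from h import *
for n in("top","scene"):
    d=dict(np.load(f"pics/{n}0.npz"));P=cloud(d);col=d["color"]
    x,y,z=P[...,0],P[...,1],P[...,2]
    if n=="top": print("desk z",np.nanmedian(z[200:220,190:250]));
    m0=lambda u0,v0,u1,v1:(np.add.outer(np.arange(384)*0,np.arange(512))>=u0)&(np.add.outer(np.arange(384)*0,np.arange(512))<u1)&(np.add.outer(np.arange(384),np.arange(512)*0)>=v0)&(np.add.outer(np.arange(384),np.arange(512)*0)<v1)
    if n=="top":
        for nm,b,zl,zh in(("cover",(245,125,322,187),.062,.082),("handle",(245,125,322,187),.088,.11),("inlet",(372,155,400,185),.012,.06),("bit",(338,195,374,225),.012,.06),("tape",(378,222,402,246),.008,.06),("green1",(338,150,364,175),.012,.06),("green2",(335,235,362,262),.012,.06),("cal",(262,218,330,246),.006,.06),("driver",(118,222,168,246),.006,.06),("cutter",(90,190,138,220),.005,.06),("meter",(110,145,185,188),.03,.1)):
            m=m0(*b)&(z>zl)&(z<zh)
            print(nm,rect(m,P))
        m=m0(158,185,178,212)&(z>.005);print("small thing",P[m])
        print(np.nanmax(z[155:185,372:400]))
        c=cv2.resize(col[120:264,240:412],None,fx=4.5,fy=4,interpolation=cv2.INTER_CUBIC);cv2.imwrite("pics/topc.png",c)
E
```

```text
desk z 0.0001767088676263695
cover (((650.1981201171875, 18.274383544921875), (161.9503173828125, 239.24986267089844), 7.124413013458252), np.float64(0.07322630272302996), 2326)
handle (((665.8924560546875, -11.268539428710938), (53.202880859375, 201.50045776367188), 35.40765380859375), np.float64(0.1028596361846133), 150)
inlet (((591.145751953125, -314.5249938964844), (66.10924530029297, 61.055511474609375), 64.87461853027344), np.float64(0.03494394037021164), 267)
bit (((454.5799560546875, -209.2969970703125), (56.63172149658203, 86.16151428222656), 15.04062271118164), np.float64(0.028238995820821504), 436)
tape (((374.23968505859375, -316.0890197753906), (49.55650329589844, 48.879150390625), 69.95685577392578), np.float64(0.018345034640095067), 132)
green1 (((612.9502563476562, -201.6322021484375), (60.42730712890625, 69.67279052734375), 10.253891944885254), np.float64(0.03501848267299394), 267)
green2 (((327.2565002441406, -178.84521484375), (59.626007080078125, 67.60396575927734), 58.73569107055664), np.float64(0.03542435941145804), 276)
cal (((379.0742492675781, -4.92562103271
[... 1715 characters left out ...]
9220342 0.43469268 0.0125482 ]
 [0.49278325 0.43239408 0.00829086]
 [0.49222394 0.42798083 0.01206916]
 [0.49214632 0.42446395 0.01244963]
 [0.49266985 0.42202834 0.00858769]
 [0.48875654 0.44129018 0.01296902]
 [0.4891157  0.4386145  0.01021334]
 [0.48906398 0.43513654 0.01041621]
 [0.48854829 0.43078136 0.0139614 ]
 [0.48857905 0.42747073 0.01357056]
 [0.48920215 0.42525551 0.00891133]
 [0.48632552 0.44316276 0.00561069]
 [0.4851849  0.43751814 0.01383002]
 [0.4852899  0.43435723 0.0128859 ]
 [0.48494342 0.43031798 0.01526417]
 [0.48581774 0.42862831 0.00865728]
 [0.4829492  0.4465745  0.00523432]
 [0.48237735 0.43526441 0.00900966]
 [0.48263711 0.42224533 0.00635539]]
0.043843737123763576
```

View pics/topc.png

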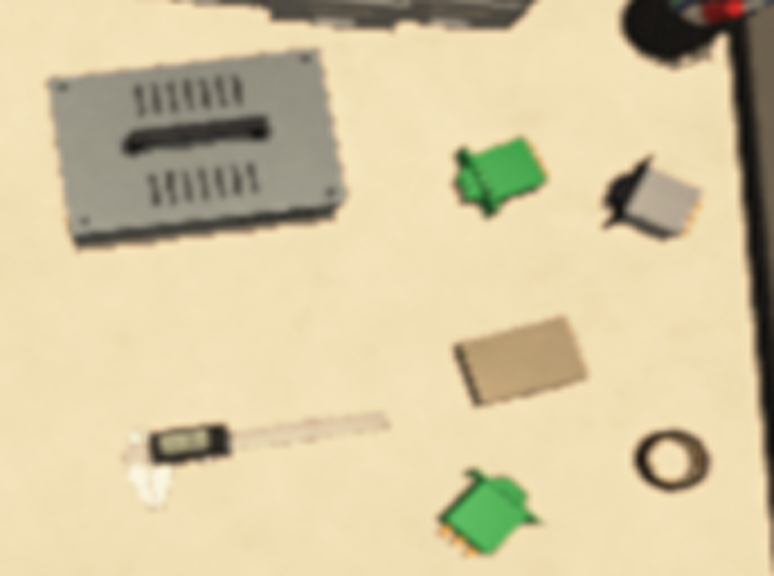

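The enlarged crop shows the cover with its long axis turned about 97° from world x. The inlet is silver with a black flange and tan tabs, and its nose points left and slightly up the picture, so its yaw is about 60°. I'll move above the cover and refine with the wrist camera.

```bash
cat >> h.py <<'E'
def go(xyz,yaw,grip=True):
    from station import sensors
    s=sensors.read_state();T=tool(s);R=T[:3,:3]
    d=R.T@(np.array(xyz)-T[:3,3])*1000
    cy=np.arctan2(R[1,0],R[0,0]);t=-(yaw-cy);t=(t+np.pi)%(2*np.pi)-np.pi
    print("at",s["position"].round(4),"yaw",cy.round(4),"t",round(s["time_s"],2),"F",s["force"].round(1),"w",round(s["width"],4),"-> shift",d.round(1),"turn",round(t,4))
def wrist(name):
    from station import sensors,cams
    s=sensors.read_state();d=cams.get_image("wrist");cv2.imwrite(f"pics/{name}.png",d["color"])
    P=cloud(d,tool(s)@d["T_tool_cam"]);np.savez(f"pics/{name}.npz",P=P,**d);return d,P
E
python3 -m inch '{"series":[310,-223,-10,-0.7,1, 310,-223,-10,-0.7,1, 310,-223,-10,-0.7,1, 310,-223,-10,-0.7,1, 310,-223,-10,-0.7,1, 310,-223,-10,-0.7,1, 310,-223,-10,-0.7,1, 310,-223,-10,-0.7,1, 310,-223,-10,-0.7,1, 310,-223,-10,-0.7,1]}'
python3 - <<'E'
from h import *
go([.645,.015,.26],1.69)
d=dict(np.load("pics/top0.npz"));P=cloud(d);z=P[...,2];print(d.get("T_tool_cam"))
print("cabinet",np.nanmax(z[50:120,285:365]), np.nanmin(P[60:110,285:365,0][z[60:110,285:365]>.12]))
E
```

```text
time_s: 0.93
position: [0.4203, -0.284, 0.2419]
orientation: [3.14, -0.004, 1.012]
force: [-0.1, 1.2, 1.0]
width: 0.0856
grip_force: 0.0
at [ 0.4203 -0.284   0.2419] yaw 1.0124 t 0.93 F [-0.1  1.2  1. ] w 0.0856 -> shift [372.7  32.1 -16.5] turn -0.6776
None
cabinet 0.21128112871161595 0.7484479439416707
```

```bash
python3 -m inch '{"series":[366,32,-16,-0.68,1, 366,32,-16,-0.68,1, 366,32,-16,-0.68,1, 366,32,-16,-0.68,1, 366,32,-16,-0.68,1, 366,32,-16,-0.68,1, 366,32,-16,-0.68,1, 366,32,-16,-0.68,1, 366,32,-16,-0.68,1, 366,32,-16,-0.68,1]}'
python3 -m inch '{"series":[0,0,0,0,1, 0,0,0,0,1, 0,0,0,0,1]}'
python3 - <<'E'
from h import *
d,P=wrist("w1");print(d["T_tool_cam"].round(3),d["K"].round(1))
go([.645,.015,.26],1.69)
z=P[...,2]
m=(z>.066)&(z<.08)&(P[...,0]<.74);n=m.astype(np.uint8);print("cover",rect(m,P))
k=cv2.connectedComponentsWithStats(((z>.092)&(z<.11)&(P[...,0]<.73)).astype(np.uint8))
for i in range(1,k[0]):
    if k[2][i,4]>100: print("handle",k[3][i],k[2][i],rect(k[1]==i,P))
E
```

```text
time_s: 1.77
position: [0.6419, 0.0087, 0.2568]
orientation: [3.14, -0.006, 1.692]
force: [-1.9, 0.3, 0.2]
width: 0.0854
grip_force: 0.0
time_s: 2.02
position: [0.6391, -0.0019, 0.2569]
orientation: [-3.14, 0.001, 1.681]
force: [0.4, -0.1, 0.4]
width: 0.0857
grip_force: 0.0
[[-0.001 -0.946 -0.325  0.084]
 [ 1.    -0.001 -0.    -0.001]
 [-0.    -0.325  0.946 -0.142]
 [ 0.     0.     0.     1.   ]] [[321.1   0.  250.5]
 [  0.  321.1 193.7]
 [  0.    0.    1. ]]
at [ 0.6391 -0.002   0.2571] yaw 1.6804 t 2.07 F [-0.2 -0.2 -0.3] w 0.0853 -> shift [16.2  7.7 -2.9] turn -0.0096
cover (((653.8331298828125, 9.663253784179688), (162.70181274414062, 260.2638244628906), 7.384871482849121), np.float64(0.07231896261233633), 25793)
handle [253.16702977 132.25708061] [ 246   80   15  108 1377] (((636.444580078125, 35.27681350708008), (11.915611267089844, 99.05847930908203), 7.3868513107299805), np.float64(0.10296455431098278), 1377)
handle [324.408 272.008] [320 259  10  28 125] (((728.6740112304688, -99.84596252441406), (25.488304138183594, 1.401473045349121), 84.44387817382812), np.float64(0.10126910358079011), 125)
```

View pics/w1.png

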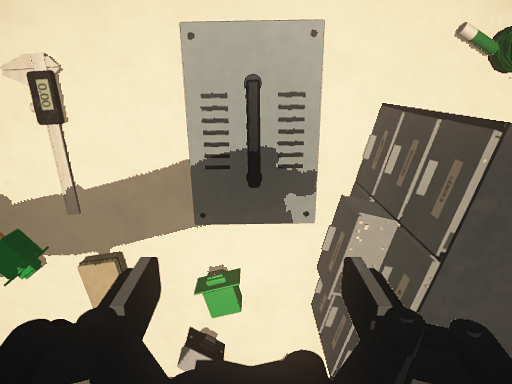

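The wrist view shows the handle bar at about pixel (253,132), clear of everything, with the cabinet to the right. The fitted handle centre is (0.6364, 0.0353) and its yaw is 1.700.

```bash
python3 -m inch '{"series":[37,1.4,40,-0.02,1, 37,1.4,80,-0.02,1, 37,1.4,115,-0.02,1, 37,1.4,125,-0.02,1, 37,1.4,125,-0.02,1, 37,1.4,125,-0.02,1]}'
python3 -c '
from h import *
go([.6364,.0353,.081],1.70)'
```

```text
time_s: 2.57
position: [0.6374, 0.0357, 0.1333]
orientation: [3.141, 0.0, 1.701]
force: [0.6, 0.5, 0.4]
width: 0.0856
grip_force: 0.0
at [0.6374 0.0357 0.1333] yaw 1.701 t 2.57 F [0.6 0.5 0.4] w 0.0856 -> shift [-0.2 -1.  52.3] turn 0.001
```

```bash
python3 -m inch '{"series":[0,-1,20,0,1, 0,-1,40,0,1, 0,-1,52,0,1, 0,-1,52,0,1, 0,-1,52,0,0, 0,-1,52,0,0, 0,-1,52,0,0, 0,-1,52,0,0, 0,-1,52,0,0, 0,-1,52,0,0]}' 50
python3 -m inch '{"series":[0,0,0,0,0, 0,0,0,0,0, 0,0,0,0,0, 0,0,0,0,0]}'
```

```text
time_s: 3.4
position: [0.6362, 0.0369, 0.0808]
orientation: [3.141, 0.0, 1.703]
force: [0.2, -0.8, 1.2]
width: 0.0125
grip_force: 0.0
time_s: 3.73
position: [0.6363, 0.0369, 0.0809]
orientation: [3.141, 0.0, 1.703]
force: [-1.2, -0.3, 5.6]
width: 0.0112
grip_force: 49.6
```

```bash
python3 -m inch '{"series":[0,0,-10,0,0, 0,0,-25,0,0, 0,0,-45,0,0, 0,0,-60,0,0, 0,0,-60,0,0, 28,-10,-60,0,0, 56,-20,-60,0,0, 84,-31,-60,0,0, 112,-42,-60,0,0, 140,-52,-60,0,0]}'
python3 -m inch '{"series":[28,-10,0,0,0, 56,-21,0,0,0, 84,-31,0,0,0, 105,-39,0,0,0, 112,-42,0,0,0, 112,-42,0,0,0, 112,-42,20,0,0, 112,-42,40,0,0, 112,-42,60,0,0, 112,-42,80,0,0]}'
python3 -c '
from h import *
go([.51,.275,.016],1.70)'
```

```text
time_s: 4.57
position: [0.5642, 0.1693, 0.1392]
orientation: [-3.14, 0.0, 1.703]
force: [0.1, 0.8, -1.9]
width: 0.0109
grip_force: 49.1
time_s: 5.4
position: [0.5104, 0.2718, 0.0588]
orientation: [-3.141, 0.002, 1.7]
force: [0.7, 0.1, -2.6]
width: 0.0107
grip_force: 49.1
at [0.5104 0.2718 0.0588] yaw 1.7004 t 5.4 F [ 0.7  0.1 -2.6] w 0.0107 -> shift [ 3.3  0.  42.8] turn 0.0004
```

```bash
python3 -m inch '{"series":[0,0,15,0,0, 0,0,30,0,0, 0,0,37,0,0, 0,0,40,0,0, 0,0,42,0,0, 0,0,43,0,0, 0,0,44,0,0, 0,0,44,0,0, 0,0,44,0,0]}'
python3 -c '
from h import *
go([.51,.275,.016],1.70)'
```

```text
time_s: 6.15
position: [0.5098, 0.2744, 0.0168]
orientation: [3.141, -0.0, 1.703]
force: [0.1, 0.5, -2.2]
width: 0.0109
grip_force: 49.0
at [0.5098 0.2744 0.0168] yaw 1.7027 t 6.15 F [ 0.1  0.5 -2.2] w 0.0109 -> shift [0.6 0.2 0.8] turn 0.0027
```

Next I'll lower it 2 mm further, release, rise and look.

```bash
python3 -m inch '{"series":[0,0,1,0,0, 0,0,2,0,0, 0,0,2,0,0, 0,0,2,0,0, 0,0,2,0,1, 0,0,2,0,1, 0,0,2,0,1, 0,0,2,0,1, 0,0,2,0,1, 0,0,2,0,1]}'
python3 -m inch '{"series":[0,0,0,0,1, 0,0,-15,0,1, 0,0,-40,0,1, 0,0,-80,0,1, 0,0,-120,0,1, 0,0,-150,0,1, 0,0,-180,0,1, 0,0,-200,0,1, 0,0,-200,0,1, 0,0,-200,0,1]}'
python3 - <<'E'
from h import *
from station import cams
go([.60,-.21,.25],1.3)
d=cams.get_image("top");np.savez("pics/top1.npz",**d);P=cloud(d);z=P[...,2]
q=P[120:270,150:330];m=(q[...,2]>.003)&(q[...,2]<.013)&(q[...,0]<.62)&(q[...,0]>.42)&(q[...,1]>.13)&(q[...,1]<.39)
print(rect(m,q)); A=np.c_[q[m][:,:2],np.ones(m.sum())];print(np.linalg.lstsq(A,q[m][:,2],rcond=None)[0])
cv2.imwrite("pics/top1.png",cv2.resize(d["color"][100:270,140:412],None,fx=2.9,fy=2.9))
E
```

```text
time_s: 6.98
position: [0.5095, 0.2743, 0.0142]
orientation: [-3.141, -0.0, 1.703]
force: [-0.4, 0.0, -0.3]
width: 0.082
grip_force: 0.0
time_s: 7.82
position: [0.5099, 0.2745, 0.2153]
orientation: [3.139, -0.001, 1.703]
force: [-0.2, -1.1, -0.2]
width: 0.086
grip_force: 0.0
at [0.5099 0.2745 0.2153] yaw 1.7026 t 7.82 F [-0.2 -1.1 -0.2] w 0.086 -> shift [-492.1   25.7  -34.9] turn 0.4026
(((497.9781799316406, 253.25579833984375), (150.8114471435547, 303.4716491699219), 18.608970642089844), np.float64(0.0070512943444951655), 448)
[-0.00460042  0.00856187  0.00635622]
```

View pics/top1.png

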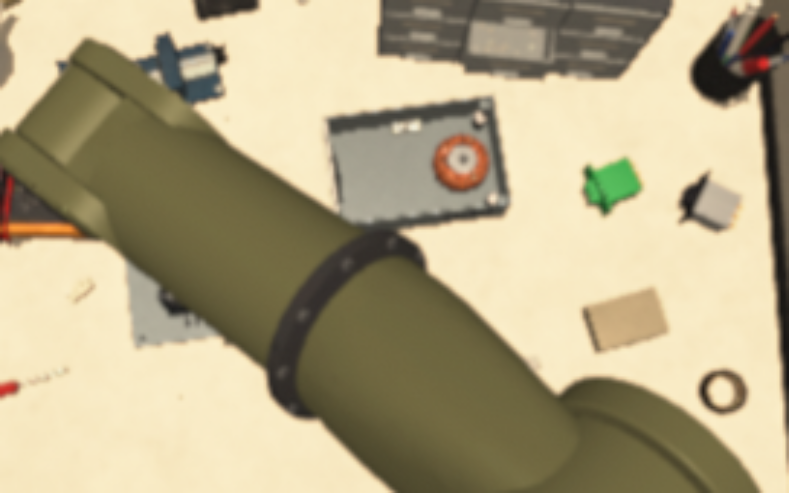

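The cover lies flat at front left, with its plate at about 7 mm. The housing is open, with the orange ring transformer at its right. I'll measure the housing with the wrist camera on the way to the inlet.

```bash
python3 -m inch '{"series":[-30,8,-35,0,1, -60,16,-35,0,1, -95,25,-35,0,1, -130,36,-35,0,1, -165,46,-35,0,1, -200,56,-35,0,1, -235,66,-35,0,1, -260,73,-35,0,1, -267,75,-35,0,1, -267,75,-35,0,1]}'
python3 -m inch '{"series":[0,0,0,0,1, 0,0,0,0,1, 0,0,0,0,1]}'
python3 - <<'E'
from h import *
from station import cams
d,P=wrist("w2");z=P[...,2]
go([.55,-.25,.25],1.3)
m=(z>.066)&(z<.076)&(P[...,0]<.735)&(P[...,0]>.53)&(np.abs(P[...,1]-.03)<.13);print("rim",rect(m,P))
m=(z>.005)&(z<.013)&(P[...,0]<.70)&(P[...,0]>.57)&(np.abs(P[...,1]-.03)<.1);print("floor",rect(m,P))
s=cams.get_image("scene");np.savez("pics/scene2.npz",**s);c=s["color"]
a=cv2.resize(c[150:220,200:280],None,fx=6,fy=6);cv2.imwrite("pics/s2.png",a)
E
```

```text
time_s: 8.7
position: [0.6191, 0.0159, 0.2468]
orientation: [-3.138, 0.001, 1.698]
force: [0.8, -0.6, -1.2]
width: 0.0855
grip_force: 0.0
time_s: 8.95
position: [0.6184, 0.0217, 0.2492]
orientation: [-3.141, -0.001, 1.706]
force: [-0.1, 0.9, 0.1]
width: 0.0855
grip_force: 0.0
at [0.6185 0.0214 0.2494] yaw 1.7057 t 9.0 F [-1.2  0.3  0.6] w 0.0854 -> shift [-259.7 -104.4   -0.8] turn 0.4057
rim (((650.4512939453125, 13.9117431640625), (151.6148681640625, 244.72918701171875), 7.122474670410156), np.float64(0.06871103732742107), 2309)
floor (((637.2919921875, 33.58430480957031), (124.92046356201172, 193.62429809570312), 6.673437118530273), np.float64(0.008346566480417261), 12979)
```

View pics/w2.png

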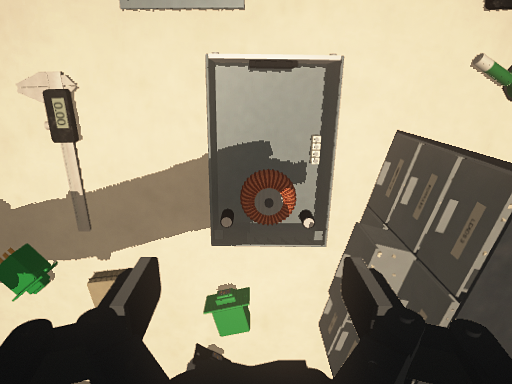

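View pics/s2.png

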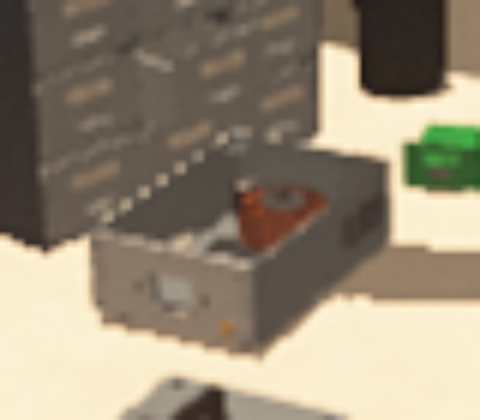

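The wrist view w2 shows the open housing, with the black gasket on the inside of the panel at about (273,64) and the terminal strip at (316,150). The scene crop shows the window near the middle of the rear panel. Next I'll measure the walls, panel and gasket in 3D.

```bash
python3 - <<'E'
from h import *
d=np.load("pics/w2.npz");P=d["P"];col=d["color"].astype(int);z=P[...,2];g=col.sum(2)
v,u=np.mgrid[:384,:512]
m=(v>50)&(v<80)&(u>235)&(u<310)&(g<120)
c=np.array([.637,.035]);yaw=1.6997
def loc(P,yaw=yaw):
    q=P[...,:2]-c;return np.stack([q[...,0]*np.cos(yaw)+q[...,1]*np.sin(yaw),-q[...,0]*np.sin(yaw)+q[...,1]*np.cos(yaw),P[...,2]],-1)*1000
L=loc(P)
G=L[m];print("gasket px",m.sum(),"u",u[m].min(),u[m].max(),"v",v[m].min(),v[m].max());print(np.nanpercentile(G,[1,10,50,90,99],axis=0).round(1))
# side walls: rim
for sgn in(1,-1):
    w=(L[...,2]>67)&(L[...,2]<73)&(np.abs(L[...,1]-sgn*64)<7)&(np.abs(L[...,0])<85)
    p=L[w];f=np.polyfit(p[:,0],p[:,1],1);print("side",sgn,len(p),f, np.percentile(p[:,1],[2,50,98]))
for sgn in(1,-1):
    w=(L[...,2]>66)&(L[...,2]<73)&(np.abs(L[...,0]-sgn*97)<9)&(np.abs(L[...,1])<55)
    p=L[w];f=np.polyfit(p[:,1],p[:,0],1);print("end",sgn,len(p),f,np.percentile(p[:,0],[2,25,50,75,98]))
for a,b in((-50,-30),(30,50)):
  w=(L[...,2]>15)&(L[...,2]<62)&(L[...,0]>80)&(L[...,0]<110)&(L[...,1]>a)&(L[...,1]<b);print("panel inner",w.sum(),np.percentile(L[w][:,0],[10,50,90]),np.median(L[w][:,2]))
E
```

```text
gasket px 1 u 268 268 v 60 60
[[95.3  4.6 53.8]
 [95.3  4.6 53.8]
 [95.3  4.6 53.8]
 [95.3  4.6 53.8]
 [95.3  4.6 53.8]]
side 1 489 [-4.90654496e-03  6.33511503e+01] [61.8035771  63.27778731 65.01979604]
side -1 519 [-3.69637965e-03 -6.33300290e+01] [-65.18875877 -63.27171269 -61.81981069]
end 1 573 [3.65820091e-03 9.76165015e+01] [95.59122537 96.64289479 97.6325312  98.65753242 99.59838377]
end -1 326 [ 8.43211909e-03 -9.79345524e+01] [-100.01869198  -98.57604305  -97.81962238  -97.19707019  -96.4628729 ]
panel inner 60 [95.45727876 95.53146314 95.61751794] 41.5387293631711
panel inner 58 [95.76615496 95.87131939 95.94101712] 42.48374469971516
```

```bash
python3 -m inch '{"series":[-36,-5,0,0.08,1, -72,-10,0,0.16,1, -108,-16,0,0.24,1, -144,-21,0,0.33,1, -180,-26,0,0.41,1, -216,-31,0,0.49,1, -252,-36,0,0.57,1, -280,-40,0,0.65,1, -288,-42,0,0.656,1, -288,-42,0,0.656,1]}'
python3 -m inch '{"series":[0,0,0,0,1, 0,0,0,0,1, 0,0,0,0,1]}'
python3 - <<'E'
from h import *
d,P=wrist("w3");z=P[...,2];go([.591,-.3145,.15],1.05)
v,u=np.mgrid[:384,:512]
near=np.hypot(P[...,0]-.591,P[...,1]+.3145)<.07
m=near&(z>.03)&(z<.042);print("top",rect(m,P),u[m].min(),u[m].max(),v[m].min(),v[m].max())
g=d["color"].astype(int).sum(2)
c=m&(z<.0372)&(g>240);print("can",rect(c,P),c.sum(), np.median(z[c])); f=m&(g<150);print("flange",rect(f,P),f.sum(),np.median(z[f]))
D=np.load("pics/w2.npz");G=D["color"].astype(int).sum(2);k=(v>52)&(v<78)&(u>235)&(u<312)&(G<230);print(k.sum())
Q=D["P"][k][:,:2]-[.637,.035];yw=1.696;print("gasket x,y",np.percentile(np.c_[Q[:,0]*np.cos(yw)+Q[:,1]*np.sin(yw),-Q[:,0]*np.sin(yw)+Q[:,1]*np.cos(yw)]*1000,[3,50,97],axis=0))
E
```

```text
time_s: 9.88
position: [0.6145, -0.2746, 0.2488]
orientation: [-3.142, 0.002, 1.043]
force: [-0.6, -0.2, -0.6]
width: 0.0854
grip_force: 0.0
time_s: 10.13
position: [0.6159, -0.2688, 0.2497]
orientation: [3.142, -0.001, 1.051]
force: [-0.4, -0.1, 1.1]
width: 0.0854
grip_force: 0.0
at [ 0.6159 -0.2692  0.2497] yaw 1.0504 t 10.18 F [-0.2 -0.5 -0.4] w 0.0853 -> shift [-51.7   0.9  99.7] turn 0.0004
top (((592.96240234375, -313.583740234375), (52.86314010620117, 62.97334671020508), 63.44987487792969), np.float64(0.03527497308834249), 1479) 225 279 180 223
can (((591.1492309570312, -317.6270446777344), (44.00838088989258, 43.97304153442383), 63.44987487792969), np.float64(0.035218105654031634), 1224) 1224 0.035218105654031634
flange (((603.2070922851562, -294.196533203125), (9.024202346801758, 61.979942321777344), 63.30940246582031), np.float64(0.036440880683423105), 224) 224 0.036440880683423105
491
gasket x,y [[nan nan]
 [nan nan]
 [nan nan]]
```

View pics/w3.png

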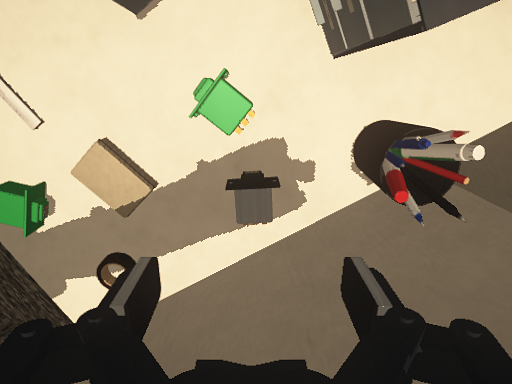

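The wrist view shows the inlet at about (253,200) with its nose up, along tool +x. The pen cup stands to the right at (410,160). The fitted can centre is (0.5911, -0.3176) and its yaw is 1.107. I'll check the pen clearance while hovering.

```bash
python3 - <<'E'
from h import *
P=np.concatenate([np.load("pics/w3.npz")["P"].reshape(-1,3),cloud(dict(np.load("pics/top0.npz"))).reshape(-1,3)])
q=P[:,:2]-[.5911,-.3176];y=1.107;X=q@[np.cos(y),np.sin(y)];Y=q@[np.sin(y),-np.cos(y)]
m=(P[:,2]>.045)&(P[:,2]<.2)&(np.abs(X)<.07)&(Y>-.12)&(Y<.14)
print(m.sum(),np.c_[X,Y,P[:,2]][m][np.argsort(Y[m])[:8]].round(3))
E
python3 -m inch '{"series":[-14,1,30,-0.02,1, -28,2,60,-0.04,1, -42,2.6,90,-0.057,1, -54,2.6,120,-0.057,1, -54,2.6,150,-0.057,1, -54,2.6,150,-0.057,1, -54,2.6,150,-0.057,1, -54,2.6,150,-0.057,1]}'
python3 -c '
from h import *
go([.5911,-.3176,.003],1.107)'
```

```text
1551 [[0.058 0.12  0.09 ]
 [0.053 0.12  0.095]
 [0.048 0.121 0.091]
 [0.062 0.121 0.064]
 [0.052 0.121 0.066]
 [0.044 0.121 0.074]
 [0.049 0.121 0.049]
 [0.057 0.122 0.078]]
time_s: 10.85
position: [0.5922, -0.3185, 0.1013]
orientation: [3.139, -0.001, 1.106]
force: [0.5, 0.6, 0.6]
width: 0.0856
grip_force: 0.0
at [ 0.5922 -0.3185  0.1013] yaw 1.1057 t 10.85 F [0.5 0.6 0.6] w 0.0856 -> shift [ 0.2 -1.6 98.3] turn -0.0013
```

```bash
python3 -m inch '{"series":[0,-0.8,25,0,1, 0,-0.8,50,0,1, 0,-0.8,75,0,1, 0,-0.8,90,0,1, 0,-0.8,97,0,1, 0,-0.8,97,0,1, 0,-0.8,97,0,1, 0,-0.8,97,0,0, 0,-0.8,97,0,0, 0,-0.8,97,0,0]}' 60
python3 -m inch '{"series":[0,0,0,0,0, 0,0,0,0,0, 0,0,0,0,0, 0,0,0,0,0]}'
python3 -c '
from h import *
go([.5911,-.3176,.003],1.107)'
```

```text
time_s: 11.68
position: [0.5905, -0.3196, 0.0037]
orientation: [3.14, 0.0, 1.104]
force: [0.5, 1.1, 0.1]
width: 0.0517
grip_force: 0.0
time_s: 12.02
position: [0.5905, -0.3196, 0.0036]
orientation: [3.14, 0.0, 1.104]
force: [-1.3, 0.3, 6.1]
width: 0.0433
grip_force: 62.4
at [ 0.5905 -0.3196  0.0036] yaw 1.1037 t 12.02 F [-1.3  0.3  6.1] w 0.0433 -> shift [ 2.  -0.4  0.6] turn -0.0033
```

```bash
python3 -m inch '{"series":[0,0,-15,0,0, 0,0,-40,0,0, 0,0,-70,0,0, 0,0,-100,0,0, 18,-7,-118,-0.03,0, 48,-18,-118,-0.08,0, 82,-31,-118,-0.13,0, 116,-44,-118,-0.18,0, 150,-57,-118,-0.24,0, 186,-71,-118,-0.296,0]}'
python3 -c '
from h import *
go([.6318,.0762,.122],1.696)'
```

```text
time_s: 12.85
position: [0.6098, -0.1203, 0.1203]
orientation: [-3.141, 0.001, 1.402]
force: [0.4, 0.3, -1.3]
width: 0.043
grip_force: 61.4
at [ 0.6098 -0.1203  0.1203] yaw 1.4016 t 12.85 F [ 0.4  0.3 -1.3] w 0.043 -> shift [197.4 -11.4  -1.8] turn -0.2944
```

```bash
python3 -m inch '{"series":[33,-2,0,-0.05,0, 66,-4,0,-0.1,0, 99,-6,0,-0.15,0, 132,-8,0,-0.2,0, 165,-10,0,-0.25,0, 190,-11,0,-0.294,0, 197,-11.4,0,-0.294,0, 197,-11.4,0,-0.294,0, 197,-11.4,0,-0.294,0, 197,-11.4,0,-0.294,0]}'
python3 -m inch '{"series":[0,0,0,0,0, 0,0,0,0,0, 0,0,0,0,0]}'
python3 - <<'E'
from h import *
go([.6318,.0762,.122],1.696)
d,P=wrist("w4");cv2.imwrite("pics/w4.png",d["color"])
E
```

```text
time_s: 13.68
position: [0.6324, 0.0724, 0.12]
orientation: [-3.141, 0.002, 1.691]
force: [-0.1, -1.5, -1.5]
width: 0.043
grip_force: 61.4
time_s: 13.93
position: [0.6325, 0.0736, 0.1202]
orientation: [-3.141, 0.0, 1.692]
force: [-0.0, -0.5, -1.2]
width: 0.0429
grip_force: 61.4
at [0.6325 0.0736 0.1202] yaw 1.692 t 13.93 F [-0.  -0.5 -1.2] w 0.0429 -> shift [ 2.7 -0.3 -1.8] turn -0.004
```

View pics/w4.png

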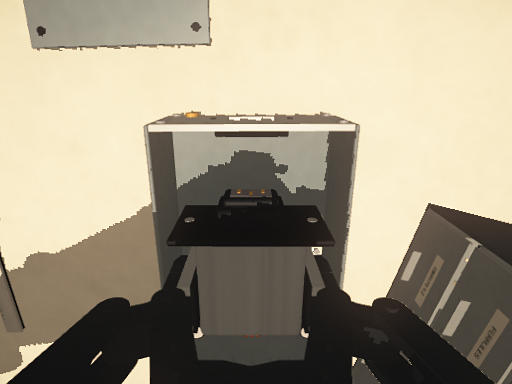

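The wrist view shows the inlet squarely held, with its flange at (250,226) and its nose at (250,198), and the window and gasket ahead at (250,133). I'll measure its pose in the hand.

```bash
python3 - <<'E'
from h import *
from station import sensors
d=np.load("pics/w4.npz");T=tool(sensors.read_state());P=(d["P"]-T[:3,3])@T[:3,:3]*1000
def pl(v0,v1,u0,u1,ax):
    q=P[v0:v1,u0:u1].reshape(-1,3);q=q[~np.isnan(q).any(1)]
    o=[i for i in range(3) if i!=ax]
    A=np.c_[q[:,o],np.ones(len(q))]
    for _ in range(4):
        f=np.linalg.lstsq(A,q[:,ax],rcond=None)[0];r=q[:,ax]-A@f;k=abs(r)<max(1,2*r.std());A,q=A[k],q[k]
    print(len(q),"coef",f.round(4),"resid",r.std().round(2),"lo/hi",np.percentile(q,[1,50,99],axis=0).round(1).tolist());
pl(255,325,205,295,2)
pl(216,242,180,215,0);pl(216,242,290,322,0)
pl(214,243,178,325,0)
m=(P[...,0]>15)&(P[...,0]<40)&(P[...,2]>-60)&(P[...,2]<0)&(abs(P[...,1])<45);v,u=np.where(m)
q=P[m];print("flange+nose y",np.percentile(q[:,1],[.5,99.5]),"z",np.percentile(q[:,2],[.5,99.5]),"x max",np.percentile(q[:,0],[90,99]))
n=q[q[:,0]>31.5];print("nose",len(n),np.percentile(n,[1,50,99],axis=0).round(1))
# gasket/panel check in tool frame
L=d["P"]-np.array([.637,.035,0]);yw=1.696;H=np.stack([L[...,0]*np.cos(yw)+L[...,1]*np.sin(yw),-L[...,0]*np.sin(yw)+L[...,1]*np.cos(yw),L[...,2]],-1)*1000
w=(H[...,2]>67)&(H[...,2]<73)&(H[...,0]>92)&(H[...,0]<104);print("panel top",w.sum(),np.percentile(H[w],[2,50,98],axis=0).round(1))
g=d["color"].astype(int).sum(2);k=np.zeros_like(w);k[129:140,205:300]=True;k&=(g<200);vv,uu=np.where(k);print("gasket px",uu.min(),uu.max(),np.nanpercentile(H[k],[3,50,97],axis=0).round(1))
E
```

```text
5902 coef [-1.50000e-03  1.60000e-03 -3.16856e+01] resid 0.45 lo/hi [[-13.1, -19.4, -32.6], [4.2, -1.2, -31.7], [20.1, 16.5, -30.8]]
898 coef [-1.00000e-03  7.10000e-03  2.79412e+01] resid 0.29 lo/hi [[27.0, -31.1, -34.2], [27.8, -22.6, -23.7], [28.4, -15.2, -10.5]]
829 coef [1.30000e-03 4.70000e-03 2.76924e+01] resid 0.29 lo/hi [[26.9, 14.4, -34.0], [27.6, 21.3, -23.5], [28.2, 29.4, -10.2]]
3274 coef [-4.10000e-03  1.25000e-02  2.80829e+01] resid 0.56 lo/hi [[26.7, -31.0, -34.3], [27.7, -0.4, -26.1], [28.6, 29.4, -8.4]]
flange+nose y [-32.15130415  30.14233307] z [-34.59587685  -0.77005008] x max [35.77603001 39.77506291]
nose 1684 [[ 31.6 -14.3 -25.8]
 [ 35.9  -0.8 -23. ]
 [ 40.   12.4  -9.3]]
panel top 1532 [[ 93.9 -63.   67.1]
 [ 97.8  -1.8  68.3]
 [ 99.9  62.9  69.7]]
gasket px 215 287 [[ 90.  -21.9  52. ]
 [ 91.5   0.7  53.3]
 [ 92.8  22.1  54.5]]
```

```bash
python3 -m inch '{"series":[2,0,0,-0.004,0, 2,0,20,-0.004,0, 2,0,40,-0.004,0, 2,0,60,-0.004,0, 2,0,78,-0.004,0, 2,0,90,-0.004,0, 2,0,97,-0.004,0, 2,0,99.5,-0.004,0, 2,0,99.5,-0.004,0, 2,0,99.5,-0.004,0]}'
python3 -m inch '{"series":[0,0,0,0,0, 0,0,0,0,0]}'
python3 -c '
from h import *
go([.637-.1249*.0413+.001,.035+.9922*.0413,.0206],1.696)'
```

```text
time_s: 14.82
position: [0.6327, 0.0771, 0.0216]
orientation: [3.14, -0.0, 1.698]
force: [-0.1, 0.2, -1.1]
width: 0.0434
grip_force: 61.4
time_s: 14.98
position: [0.6328, 0.077, 0.0218]
orientation: [3.14, 0.0, 1.698]
force: [-0.4, 0.5, -2.0]
width: 0.0434
grip_force: 61.4
at [0.6328 0.077  0.0218] yaw 1.6978 t 14.98 F [-0.4  0.5 -2. ] w 0.0434 -> shift [-1.  -0.1  1.2] turn 0.0018
```

```bash
python3 -m inch '{"series":[3,0,1,0,0, 6,0,1,0,0, 9,0,1,0,0, 12,0,1,0,0, 14,0,1,0,0, 16,0,1,0,0, 17,0,1,0,0, 17,0,1,0,0, 17,0,1,0,0]}'
python3 - <<'E'
from h import *
go([.637-.1249*.063+.001,.035+.9922*.063,.0206],1.696)
d,P=wrist("w5")
cv2.imwrite("pics/w5c.png",cv2.resize(d["color"][100:300,120:400],None,fx=2.5,fy=2.5))
E
```

```text
time_s: 15.73
position: [0.6301, 0.0937, 0.0198]
orientation: [-3.142, 0.0, 1.698]
force: [0.2, 0.1, -1.8]
width: 0.0433
grip_force: 61.4
at [0.6301 0.0937 0.0198] yaw 1.6979 t 15.73 F [ 0.2  0.1 -1.8] w 0.0433 -> shift [ 3.8  0.6 -0.8] turn 0.0019
```

View pics/w5c.png

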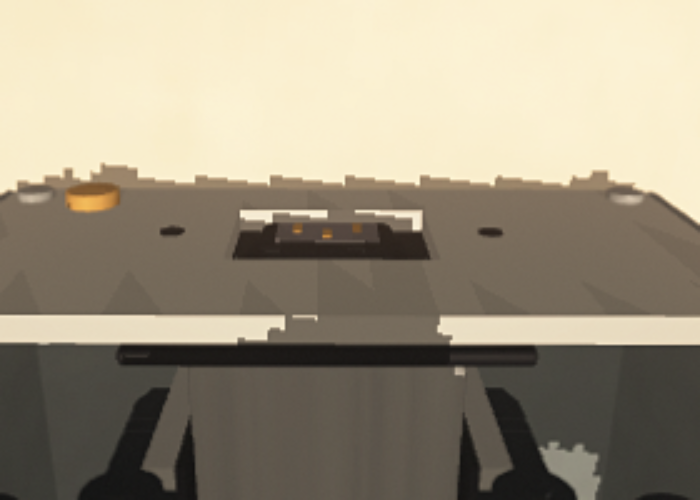

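The crop shows the nose entering the window, centred: the nose tip at (332,233) against the window middle at (331,235). Now I'll press on slowly, watching the force.

```bash
python3 -m inch '{"series":[1,0.3,-0.8,0,0, 2,0.3,-0.8,0,0, 3,0.3,-0.8,0,0, 3.5,0.3,-0.8,0,0, 3.5,0.3,-0.8,0,0, 3.5,0.3,-0.8,0,0]}'
python3 -m inch '{"series":[0.5,0,0,0,0, 0.5,0,0,0,0, 1,0,0,0,0, 1,0,0,0,0, 1,0,0,0,0]}'
python3 -c '
from h import *
go([.637-.1249*.0647+.001,.035+.9922*.0647,.0206],1.696)'
```

```text
time_s: 16.28
position: [0.63, 0.0968, 0.0207]
orientation: [3.141, 0.001, 1.697]
force: [0.5, -1.3, -0.5]
width: 0.0433
grip_force: 61.4
time_s: 16.7
position: [0.63, 0.0975, 0.0207]
orientation: [3.141, 0.001, 1.697]
force: [1.4, -4.3, -0.2]
width: 0.0431
grip_force: 61.4
at [0.63   0.0975 0.0207] yaw 1.6972 t 16.7 F [ 1.4 -4.3 -0.2] w 0.0431 -> shift [1.7 0.2 0.1] turn 0.0012
```

```bash
python3 -m inch '{"series":[0.5,0,0,0,0, 1,0,0,0,0, 1.4,0,0,0,0, 1.4,0,0,0,0, 1.4,0,0,0,0, 1.4,0,0,0,0]}'
python3 -m inch '{"series":[0,0,0,0,0, 0,0,0,0,0, 0,0,0,0,0, 0,0,0,0,0, 0,0,0,0,0, 0,0,0,0,0]}'
```

```text
time_s: 17.2
position: [0.6298, 0.098, 0.0206]
orientation: [-3.141, 0.002, 1.697]
force: [1.7, -6.8, 0.9]
width: 0.043
grip_force: 61.5
time_s: 17.7
position: [0.6299, 0.098, 0.0206]
orientation: [-3.142, 0.002, 1.697]
force: [1.0, -7.0, 0.6]
width: 0.0429
grip_force: 61.5
```

```bash
python3 -m inch '{"series":[0.5,0,0,0,0, 0.9,0,0,0,0, 0.9,0,0,0,0, 0.9,0,0,0,0, 0.9,0,0,0,0, 0.9,0,0,0,0]}'
for i in 1 2; do :; done
python3 -m inch '{"series":[0,0,0,0,0, 0,0,0,0,0, 0,0,0,0,0, 0,0,0,0,0, 0,0,0,0,0, 0,0,0,0,0, 0,0,0,0,0, 0,0,0,0,0, 0,0,0,0,0, 0,0,0,0,0]}'
python3 -m inch '{"series":[0,0,0,0,0, 0,0,0,0,0, 0,0,0,0,0, 0,0,0,0,0, 0,0,0,0,0, 0,0,0,0,0, 0,0,0,0,0, 0,0,0,0,0, 0,0,0,0,0, 0,0,0,0,0]}'
python3 - <<'E'
from h import *
from station import cams
d,P=wrist("w6")
cv2.imwrite("pics/w6c.png",cv2.resize(d["color"][100:300,120:400],None,fx=2.5,fy=2.5))
E
```

```text
time_s: 18.2
position: [0.6298, 0.0984, 0.0206]
orientation: [-3.141, 0.003, 1.696]
force: [2.2, -8.4, 1.4]
width: 0.0435
grip_force: 61.5
time_s: 19.03
position: [0.6298, 0.0983, 0.0207]
orientation: [-3.141, 0.003, 1.696]
force: [0.9, -7.6, 1.9]
width: 0.0433
grip_force: 61.5
time_s: 19.87
position: [0.6298, 0.0983, 0.0207]
orientation: [-3.141, 0.003, 1.696]
force: [0.6, -7.9, 2.3]
width: 0.0433
grip_force: 61.5
```

View pics/w6c.png

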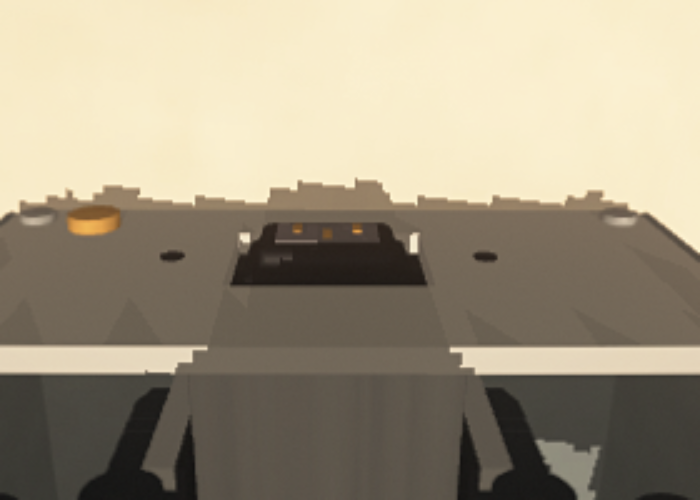

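The nose is out through the window and centred, at (328,240) against the window middle at (328,250). I'll check height and tilt with the depth data.

```bash
python3 - <<'E'
from h import *
from station import sensors
P=np.load("pics/w6.npz")["P"]
L=P-np.array([.637,.035,0]);yw=1.696;H=np.stack([L[...,0]*np.cos(yw)+L[...,1]*np.sin(yw),-L[...,0]*np.sin(yw)+L[...,1]*np.cos(yw),L[...,2]],-1)*1000
q=H[255:320,200:300].reshape(-1,3);q=q[(q[:,2]>40)&(q[:,2]<60)];f=np.linalg.lstsq(np.c_[q[:,:2],np.ones(len(q))],q[:,2],rcond=None)[0];print("can top",f.round(4),np.percentile(q,[1,50,99],axis=0).round(1))
w=(H[...,2]>66)&(H[...,2]<74)&(H[...,0]>92)&(H[...,0]<104)&(abs(H[...,1])>30);print("rim",np.percentile(H[w],[2,50,98],axis=0).round(1))
n=(H[...,0]>101)&(H[...,0]<112)&(H[...,2]>20)&(H[...,2]<55)&(abs(H[...,1])<25);print("nose",n.sum(),np.percentile(H[n],[1,10,50,90,99],axis=0).round(1))
s=sensors.read_state();print(s["force"],s["moment"],s["orientation"])
E
```

```text
can top [9.00000e-04 1.40000e-03 5.23871e+01] [[ 53.6 -19.3  51.2]
 [ 69.7   0.4  52.4]
 [ 84.2  20.5  53.7]]
rim [[ 92.9 -63.3  66.2]
 [ 98.1 -30.7  68.3]
 [100.1  63.2  69.7]]
nose 940 [[101.1 -10.8  30.6]
 [101.7  -8.6  33.2]
 [103.8   0.3  41. ]
 [104.5   8.8  43.1]
 [104.8  11.1  43.9]]
[ 1.04835911 -8.8728813   2.05194863] [-1.48850056 -0.2016885   0.0213097 ] [-3.14141787e+00  2.57269297e-03  1.69628829e+00]
```

```bash
python3 -c '
from station import finish_job,sensors
s=sensors.read_state();print(s["time_s"],s["force"],s["grip_force"]);print(finish_job())'
```

```text
19.9167 [ 1.04835911 -8.8728813   2.05194863] 61.53508186340332
the job is handed in; nothing more can be done
None
```

The job is handed in, though I was not shown the verdict: the cover lies flat on the desk at front left, and the gripper is still holding the inlet with its nose centred through the window, pressing the gasket with about 8–9 N; no bystander was knowingly touched.

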